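Clamp up the diffusion cell with its draw latch

TASK

The two halves of the white diffusion cell on its grey stand are still sprung slightly apart. Close its draw latch: bring the claw over so that it hooks behind the keeper on the sliding half, then swing the lever over and down until it lies fully home and holds the halves clamped together. Leave the vials, the buffer bottle and the film roll around the cell where they stand.

Things in the scene. Friction and masses are not known exactly. Their poses are not given: they have to be found in the camera images.
- cell: Fixed: grey metal stand 124x236 mm with two white blocks, each 84 (x) x 80 (y) x 38 high, tops at z 54, side by side along its y. Origin: on the worktop under the joint between them, z up. The -y block is fixed and bears the latch's bracket; the +y one slides along y. +y is to the robot's left. The steel latch crosses both tops in the plane x = 0. Capped necks at x +28, y +-64 reach z 67.
- free_half (a joint): How far the sliding (+y) half stands off the fixed one, m: 0 = closed, stop at 0.0065. Return springs (7 N/mm) push it out to about 0.006; clamped by the latch it stands at about 0.001.
- lever (a joint): Angle of the latch's lever about its pin (along the cell's x), rad: 0 = locked, handle level towards -y, its underside on a rubber pad; pi/2 = upright; end stop 1.95, leaning towards the keeper (+y). Starts leaning back, 1.05 to 1.35. Stays where it is left (0.035 N m friction). Over centre (self-locking) below about 0.2.
- claw (a joint): Angle of the claw about its pin on the lever, rad. Its elevation above the cell's +y = this minus the lever's value. End stop 3.05 = folded back along the handle, as at the start; hooked: about 1.4 with the lever upright, 0 with it locked. It swings freely and falls to either side of upright; it reaches past the keeper only with the lever above about 1.4.
- claw_pin (a point): Middle of the claw's pin on the lever, 18 mm from the lever's pin, 0.21 rad off the handle's line (on the block's side when locked). The claw is a steel frame, 30 mm wide over its two side arms (4 mm thick, 7 high), which pass either side of the lever; it ends 63 mm from this pin in the nose.
- claw_nose (a point): Middle of the claw's nose, a cross bar 30 mm (x) long, 7 thick, 11 deep, 59.7 mm from the claw's pin. Folded back, the nose stands clear beyond the end of the handle: it can be pinched across its 30 mm from above, or pushed over. A 3 mm plate on the claw's upper side reaches 12 mm back from the nose, over the keeper's lip when hooked.
- lever_tip (a point): Point in the middle of the handle's thickness, 60 mm from the lever's pin. The handle is a black-gripped plate 18 mm wide (x), 4 thick, 72 long from the pin, its last 12 mm bent slightly outwards. Its middle plane lies 3 mm off the pin, on the side that looks to +y when upright and up when locked.
- lever_hinge (a point): Middle of the lever's pin, in the fixed half's bracket: at x 0, y -16, z 68 mm of the cell.
- keeper (a point): Middle of the far (+y) face of the keeper's lip, with the cell's axes; z 62 mm, y 22 mm plus the sliding half's offset. The lip is a steel plate 18 mm wide (x), 4 thick, standing on the sliding half from z 56 to 67, leaning a little to +y. Hooked, the nose's middle is 3 to 12 mm to the +y side of this point and within 5 mm of its height.
- fume_hood: The hood the cell stands in, never in the way of the latch itself, but the arm must reach in past it: the lower rail of its raised sash runs across in front of the cell at world x 0.33 to 0.36, its underside 0.555 above the worktop, and its left side post stands at x 0.30 to 0.38, y 0.27 and beyond, full height.
- vial_amber: Small amber glass vial with a black cap, 23 mm across, 42 mm high, standing behind the cell, on its +x side. Origin: centre of its underside.
- vial_clear: Small clear vial with a blue cap, 23 mm across, 46 mm high, standing next to the amber one. Origin: centre of its underside.
- buffer_bottle: White plastic bottle, 62 mm across, 120 mm high, standing behind the sliding half, on the cell's +x side. Origin: centre of its underside.
- film_roll: White roll of sealing film standing on end, 54 mm across, 52 mm high, behind the fixed half, on the cell's +x side. Origin: centre of its underside.

How it is judged:
By the outcome, as a careful person would: the job done as asked, in the order asked, and still so for the second after the job is handed in, with the robot touching nothing.
It also fails if it takes over 38 s, if anything falls off the work surface, if the arm or the gripper's body presses on something with over 40 N, if the wrist force passes 120 N, or if a joint passes its speed limit or range.

ROBOT

A 6-joint arm with a two-finger parallel gripper is mounted at the origin on a cart in front of the work surface, level with it; the furniture and walls round the work are solid. World frame = base frame: x ahead of the robot, y to its left, z up, the work surface at z = 0. Lengths are in m, angles in degrees, forces in N, time in s.
With the tool pointing down it reaches from about 0.275 to 0.85 m from the base axis. Payload 19 kg.
Tool frame: the origin (TCP) lies midway between the tips of the shut fingers; the grasp point (between the pads) lies ctrl.grasp_offset behind it (ctrl.grasp_offset is the distance from the TCP to the grasp point, in m); z points along the fingers, y is the line along which they close (so a half turn about z gives the same grasp; the last joint's range is limited). The gripper opens to 85 mm and grips with 20 to 120 N. Pads are 22 mm wide; open, the fingers measure 114 mm over their backs; the gripper's body (76 mm by 85 mm) begins 54 mm behind the grasp point. The pads swing forward as they close: fully open they stand 13 mm farther back than shut.
Start: joints at [-74.485, 8.623, 82.357, -0, 89.026, -7.678], TCP at [0.226, -0.529, 0.231] pointing down, gripper open.
Joint ranges: [-160.23, 160.23], [-39.13, 120.54], [6.94, 153.29], [-79.49, 259.48], [9.18, 160.14], [-161.06, 161.06]. Speed limits (degrees/s): [108.29, 108.29, 127.2, 172.46, 172.46, 172.46].

INTERFACE

Orientations are given as [roll, pitch, yaw] about the fixed x, y, z axes, in that order (R = Rz(yaw) Ry(pitch) Rx(roll)).
In Python, from plant import ctrl, imaging gives the robot as it stands. The module is installed in compiled form; this text tells all that it offers.
- The arm moves only by the tool arm_command, never from a script. Its argument "moves" is a list of rows, each an object of numbers: "tx", "ty", "tz": the shift along the tool's x, y, z in cm; "rx", "ry", "rz": the turn, a rotation vector about the tool's x, y, z in rad. In form: [{"tx": .., "ty": .., "tz": .., "rx": .., "ry": .., "rz": ..}, ...]. A call has 1 to 20 rows; each row shifts and turns the commanded pose from where the row before left it, along the tool's axes as they then stand; what a row does not reach is not made up. A row lasts 1/12 s, in which the tool goes at most 41.7 mm and 7.16 degrees, less where a joint would pass 70% of its speed; a pose out of reach is approached as far as the arm can. A call is refused whole if a number of a shift passes 4.17 or a number of a turn 0.125, either way. A call with a gripper value outside its range is refused whole. "fingers" is the finger opening in cm, from 0 to 8.54, set as the call begins (left out, the last holds). The fingers move at their own pace and stop on an object; the grip force is fixed at half the most. Time passes only in rows, so rows that do not move let the fingers close. It gives the time, the measured TCP pose, the force, the opening and the grip force at its end, in the units of the state.
- ctrl.get_obs(): the state, without advancing time (a new reading comes with each control period).
- imaging.read_camera(name): name is "scene" or "top"; returns the picture (400x640x3 uint8, red, green, blue); there is no depth.
- imaging.calibration(name): a dict with "camera_matrix" (3x3 intrinsics, pixels), "eye" and "rotation" of the camera in the world. Camera axes: x right, y up, looking along -z (the intrinsics and any distortion apply to the point x, -y, -z); pixel columns grow to the right and rows downward; lengths in m; the calibration is good to about 2 mm. A picture is of the moment at which its call begins. calibration takes no time and is no camera call.
- ctrl.job_done(): hands the job in; it is judged then, once.
The state is a dict: "time": time; "joints": joint angles; "dq": joint speeds; "effort": joint torques, N m; "ee_pos": TCP position; "tcp_rot": TCP orientation; "force": force on the tool from outside, world axes, zero at the start; "ft_torque": the same for the moment, N m; "width": opening from 0.0 (shut) to 1.0 (fully open); "grip_force": force on a finger pad.
Only numpy, scipy, OpenCV 4.12 (cv2) and the standard library are available. Lean on these libraries where they do the work, as an engineer would, in place of code of your own. Each camera call takes 0.05 s, during which the arm holds its last target. There are 200 camera calls.

## Working session

There is one attempt and no reset: what is moved stays moved. The work goes in short steps, Python scripts to look and compute and a tool call to move; the robot and the scene stay as the last step left them, time stands still between calls to the robot, and variables do not carry over. Pictures are saved under pics/ and viewed, at most 10 in all, crops included, and the job is handed in when it is done.

Besides the shell and the picture viewer there is one more tool, called after "Request:" as name(argument=value, ...) on one line, values as JSON. arm_command: Moves the arm, as the interface text tells. Its arguments: {"type":"object","properties":{"moves":{"type":"array","items":{"type":"object","properties":{"tx":{"type":"number"},"ty":{"type":"number"},"tz":{"type":"number"},"rx":{"type":"number"},"ry":{"type":"number"},"rz":{"type":"number"}}}},"fingers":{"type":"number"}},"required":["moves"]}

```bash
mkdir -p pics; python3 - <<'E'
from plant import ctrl, imaging
import cv2
for n in("scene","top"):
    im=imaging.read_camera(n); cv2.imwrite(f"pics/{n}0.png",im[:,:,::-1])
    c=imaging.calibration(n); print(n,c)
print(ctrl.get_obs(), ctrl.grasp_offset)
E
```

```text
scene {'camera_matrix': array([[520.31180454,   0.        , 328.60645583],
       [  0.        , 520.31180454, 204.67498529],
       [  0.        ,   0.        ,   1.        ]]), 'eye': array([-0.29028228,  0.4190075 ,  0.73024343]), 'rotation': array([  55.7873562 ,   -0.15543628, -121.39761318])}
top {'camera_matrix': array([[460.51774169,   0.        , 318.81717666],
       [  0.        , 460.51774169, 202.43094494],
       [  0.        ,   0.        ,   1.        ]]), 'eye': array([-0.04700096, -0.21377029,  1.24555141]), 'rotation': array([ 26.90229428,   0.58138237, -82.33511434])}
{'time': 0.1, 'joints': array([-7.44823527e+01,  8.64767887e+00,  8.23860756e+01, -2.14977500e-04,
        8.90275610e+01, -7.67854416e+00]), 'dq': array([ 0.07670414, -0.02198727, -0.09951836,  0.05392315,  0.00980033,
       -0.07710969]), 'effort': array([ 5.45876246e-03, -7.14386058e+01, -5.71783948e+01,  6.78521678e-05,
        7.28419211e-03, -4.02947785e-05]), 'ee_pos': array([ 0.22639686, -0.52832486,  0.2307682 ]), 'tcp_rot': array([-1.79939206e+02, -7.97965478e-03,  2.31961910e+01]), 'force': array([ 0.02628649,  0.10120939, -0.04786192]), 'ft_torque': array([-0.01872636,  0.00833764,  0.03748724]), 'grip_force': 0.0, 'width': 0.995750765543139} 0.0187
```

View pics/scene0.png

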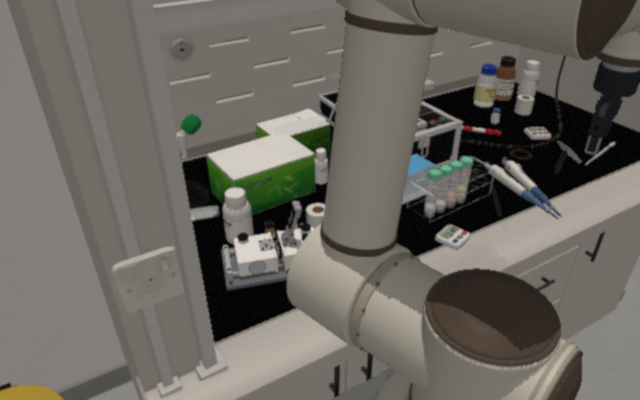

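View pics/top0.png

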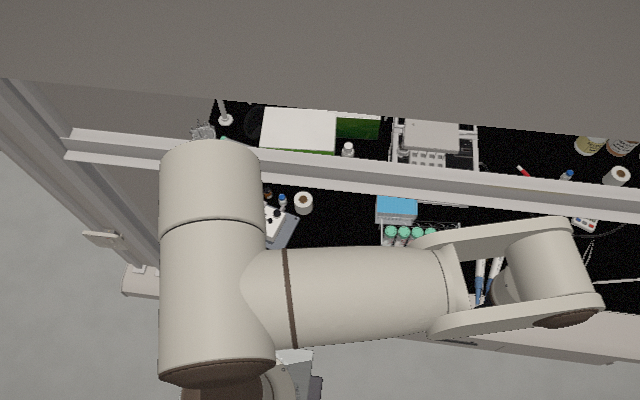

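The scene view shows the cell at about (222-300, 200-285), with the arm covering its right part. The top view shows only the corner of the stand, at (265-298, 205-248). I'll enlarge both.

```bash
python3 - <<'E'
import cv2, numpy as np
a=cv2.imread("pics/scene0.png")[190:295,205:335]; b=cv2.imread("pics/top0.png")[180:255,255:325]
a=cv2.resize(a,None,fx=4.5,fy=4.5,interpolation=cv2.INTER_CUBIC)
cv2.imwrite("pics/c0.png",a)
from scipy.spatial.transform import Rotation as R
from plant import imaging
for n in("scene","top"):
    c=imaging.calibration(n); print(R.from_euler('xyz',c['rotation'],degrees=True).as_matrix())
E
```

```text
[[-0.52097216  0.48110346 -0.70507267]
 [-0.85356936 -0.29101102  0.43212491]
 [ 0.00271287  0.82695347  0.56226381]]
[[ 0.13337196  0.88442384 -0.44722074]
 [-0.99101411  0.11439436 -0.06931789]
 [-0.01014686  0.45244713  0.8917335 ]]
```

View pics/c0.png

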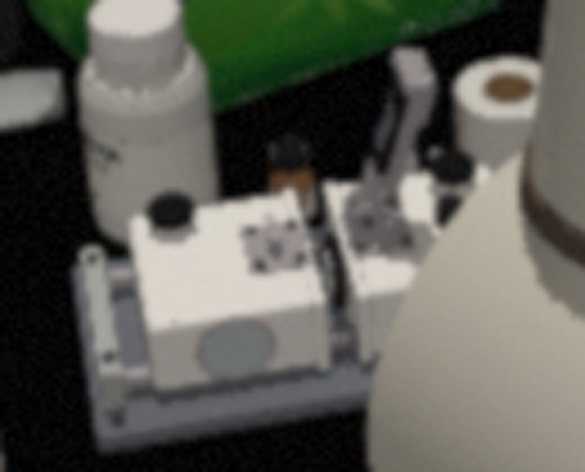

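The crop shows the sliding block's top corners at about (133,222), (148,330), (325,302) and (298,190). The fixed block's left corners are at (328,185) and (358,295), and the caps at (170,205) and (452,162). The folded claw nose is at about (412,62).

```bash
cat >h.py <<'E'
import numpy as np, cv2
from scipy.spatial.transform import Rotation as R
from scipy.optimize import least_squares
from plant import ctrl, imaging
def proj(n,P):
    c=imaging.calibration(n); M=R.from_euler('xyz',c['rotation'],degrees=True).as_matrix()
    p=(np.atleast_2d(P)-c['eye'])@M; K=c['camera_matrix']
    q=np.c_[p[:,0],-p[:,1],-p[:,2]]@K.T
    return q[:,:2]/q[:,2:]
def cell2w(v,P):
    P=np.atleast_2d(P); c,s=np.cos(v[2]),np.sin(v[2])
    return np.c_[v[0]+c*P[:,0]-s*P[:,1], v[1]+s*P[:,0]+c*P[:,1], P[:,2]+(v[3] if len(v)>3 else 0)]
def fit(n,P,px,v0=(0.45,0.1,0)):
    f=lambda v:(proj(n,cell2w(v,P))-px).ravel()
    r=least_squares(f,v0,loss='soft_l1'); return r.x,r.fun.reshape(-1,2)
E
python3 - <<'E'
from h import *
P=np.array([[42,86,54],[-42,86,54],[-42,6,54],[42,6,54],[42,0,54],[-42,0,54],[28,70,66],[28,-64,66]])/1e3
q=np.array([[133,222],[148,330],[325,302],[298,190],[328,185],[358,295],[170,205],[452,162]])/4.5+[205,190]-.4
v,r=fit("scene",P,q); print(v,np.degrees(v[2])); print(r.round(1))
for a in(1.05,1.2,1.35):
    d=np.array([0,-np.cos(a),np.sin(a)]);n_=np.array([0,np.sin(a),np.cos(a)])
    h=np.array([0,-.016,.068])
    b=a-.21 # claw pin on block side
    g=a  
    cp=h+.018*np.array([0,-np.cos(a+.0),0])*0
    # locked: pin direction below handle => elevation of handle dir rotated towards -n
    th=np.pi-a+.21
    cp=h+.018*np.array([0,np.cos(th),np.sin(th)])
    e=3.05-a
    nose=cp+.0597*np.array([0,np.cos(e),np.sin(e)])
    tip=h+.06*d+.003*n_
    w=cell2w(v,np.array([nose,tip,cp])); print(a,w.round(4).tolist(),(proj("scene",w)-[204.6,189.6])*4.5)
E
```

```text
[ 0.49086174  0.06406379 -0.29560032] -16.93665067952553
[[ 0.1 -1.6]
 [ 1.1 -0.4]
 [ 1.6 -0.6]
 [ 0.9 -0.1]
 [-3.   0.6]
 [-2.8  0.5]
 [-0.3  0.5]
 [-0.2  0.6]]
1.05 [[0.4755, 0.0135, 0.1357], [0.4783, 0.0227, 0.1215], [0.4827, 0.0373, 0.0814]] [[436.62380192  79.56987196]
 [416.58759132 108.41037921]
 [386.75993225 184.56922559]]
1.2 [[0.4785, 0.0236, 0.1404], [0.4807, 0.0306, 0.125], [0.4833, 0.0393, 0.083]] [[413.23471731  74.08611014]
 [398.20678731 104.71794485]
 [382.03557644 182.39575124]]
1.35 [[0.4818, 0.0342, 0.1436], [0.4832, 0.039, 0.1272], [0.484, 0.0416, 0.0844]] [[388.4567921   71.7616603 ]
 [378.87666478 103.47487239]
 [376.85238699 180.87890044]]
```

Request:
arm_command(moves=[{"tx": 0.98,"ty": -2.3},{"tx": 0.98,"ty": -2.3},{"tx": 0.98,"ty": -2.3},{"tx": 0.98,"ty": -2.3},{"tx": 0.98,"ty": -2.3}], fingers=0)

```text
invalid input at $.moves[0]: expected keys tx, ty, tz, rx, ry, rz
```

```bash
python3 -c "
from h import *
o=ctrl.get_obs();print(o['time'],o['joints'],o['ee_pos'],o['tcp_rot'])"
```

```text
0.1 [-7.44823527e+01  8.64767887e+00  8.23860756e+01 -2.14977500e-04
  8.90275610e+01 -7.67854416e+00] [ 0.22639686 -0.52832486  0.2307682 ] [-1.79939206e+02 -7.97965478e-03  2.31961910e+01]
```

Request:
arm_command(moves=[{"tx": 0.98,"ty": -2.3},{"tx": 0.98,"ty": -2.3},{"tx": 0.98,"ty": -2.3},{"tx": 0.98,"ty": -2.3},{"tx": 0.98,"ty": -2.3,"tz": 0.5}])

```text
invalid input at $.moves[0]: expected keys tx, ty, tz, rx, ry, rz
```

```bash
python3 -c "
from h import *
o=ctrl.get_obs();print(o['time'],o['joints'],o['ee_pos'],o['tcp_rot'])
im=imaging.read_camera('top');cv2.imwrite('pics/t1.png',im[:,:,::-1])
im=imaging.read_camera('scene');cv2.imwrite('pics/s1.png',im[:,:,::-1])"
```

```text
0.1 [-7.44823527e+01  8.64767887e+00  8.23860756e+01 -2.14977500e-04
  8.90275610e+01 -7.67854416e+00] [ 0.22639686 -0.52832486  0.2307682 ] [-1.79939206e+02 -7.97965478e-03  2.31961910e+01]
```

All six keys are needed in each row.

Request:
arm_command(moves=[{"tx": 0.98,"ty": -2.3,"tz": 0,"rx": 0,"ry": 0,"rz": 0},{"tx": 0.98,"ty": -2.3,"tz": 0,"rx": 0,"ry": 0,"rz": 0},{"tx": 0.98,"ty": -2.3,"tz": 0,"rx": 0,"ry": 0,"rz": 0},{"tx": 0.98,"ty": -2.3,"tz": 0,"rx": 0,"ry": 0,"rz": 0},{"tx": 0.98,"ty": -2.3,"tz": 0,"rx": 0,"ry": 0,"rz": 0},{"tx": 0,"ty": 0,"tz": 0,"rx": 0,"ry": 0,"rz": 0}], fingers=0)

```text
time: 0.7
ee_pos: [0.2263, -0.4003, 0.2317]
tcp_rot: [-180.0, -0.0, 23.3]
force: [-0.1, 0.6, 1.0]
width: 0.151
grip_force: 0.0
```

```bash
python3 -c "
from h import *
o=ctrl.get_obs();print(o['time'],o['joints'],o['ee_pos'],o['tcp_rot'])"
```

```text
0.7 [-7.01542422e+01 -5.32522167e+00  9.66419966e+01  2.19295152e-02
  8.86859419e+01 -3.41182383e+00] [ 0.22627235 -0.40033853  0.23167801] [-1.79998593e+02 -2.20465586e-02  2.32570779e+01]
```

Request:
arm_command(moves=[{"tx": 0.98,"ty": -2.3,"tz": 0,"rx": 0,"ry": 0,"rz": 0},{"tx": 0.98,"ty": -2.3,"tz": 0,"rx": 0,"ry": 0,"rz": 0},{"tx": 0.98,"ty": -2.3,"tz": 0,"rx": 0,"ry": 0,"rz": 0},{"tx": 0.98,"ty": -2.3,"tz": 0,"rx": 0,"ry": 0,"rz": 0},{"tx": 0.98,"ty": -2.3,"tz": 1,"rx": 0,"ry": 0,"rz": 0},{"tx": 0,"ty": 0,"tz": 1,"rx": 0,"ry": 0,"rz": 0}])

```text
time: 1.2
ee_pos: [0.226, -0.276, 0.2116]
tcp_rot: [179.9, -0.0, 23.3]
force: [-1.2, 0.0, 1.1]
width: -0.0
grip_force: 0.0
```

```bash
python3 -c "
from h import *
im=imaging.read_camera('top');cv2.imwrite('pics/t1.png',im[:,:,::-1])
im=imaging.read_camera('scene');cv2.imwrite('pics/s1.png',im[:,:,::-1])
o=ctrl.get_obs();print(o['time'],o['joints'],o['ee_pos'],o['tcp_rot'])"
```

```text
1.3 [-6.32829120e+01 -1.80116136e+01  1.09315315e+02 -2.92755344e-03
  8.87390623e+01  3.47217080e+00] [ 0.22584031 -0.27791264  0.21043872] [-1.79957492e+02  5.51137507e-03  2.32449848e+01]
```

```bash
python3 -c "
import cv2,numpy as np
a=cv2.imread('pics/t1.png');b=cv2.imread('pics/s1.png')
cv2.imwrite('pics/m1.png',cv2.resize(np.hstack([a[:,60:460],b[:,150:550]]),None,fx=1,fy=1))"
```

```text
(no output)
```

View pics/m1.png

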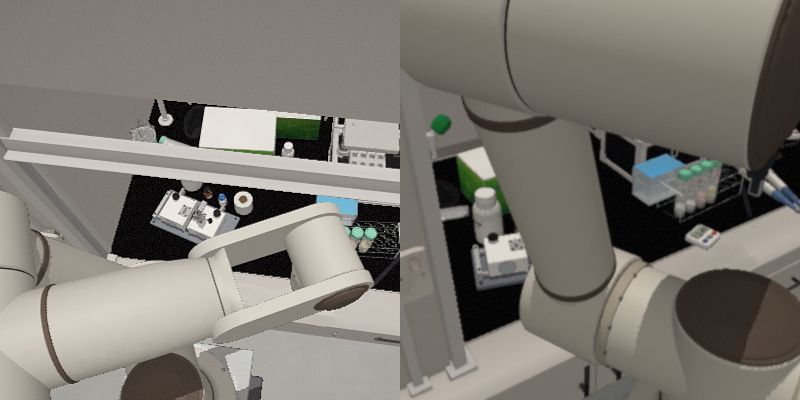

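```bash
python3 - <<'E'
from h import *
for z in(.4,.45,.5,.55,.6,.65,.7): print(z,proj("top",[[.157,-.312,z],[.226,-.278,z]]).round(0).tolist(),proj("scene",[[.157,-.312,z],[.226,-.278,z]]).round(0).tolist())
a=cv2.imread('pics/t1.png')[165:260,200:330]
cv2.imwrite('pics/c1.png',cv2.resize(a,None,fx=6,fy=6,interpolation=cv2.INTER_CUBIC))
E
```

```text
0.4 [[392.0, 320.0], [376.0, 281.0]] [[577.0, 106.0], [527.0, 96.0]]
0.45 [[396.0, 313.0], [379.0, 273.0]] [[586.0, 75.0], [534.0, 66.0]]
0.5 [[400.0, 306.0], [382.0, 263.0]] [[596.0, 42.0], [542.0, 34.0]]
0.55 [[405.0, 298.0], [386.0, 253.0]] [[606.0, 7.0], [550.0, -0.0]]
0.6 [[410.0, 288.0], [390.0, 241.0]] [[617.0, -32.0], [558.0, -37.0]]
0.65 [[417.0, 277.0], [394.0, 228.0]] [[629.0, -73.0], [567.0, -77.0]]
0.7 [[424.0, 265.0], [399.0, 212.0]] [[642.0, -119.0], [577.0, -120.0]]
```

View pics/c1.png

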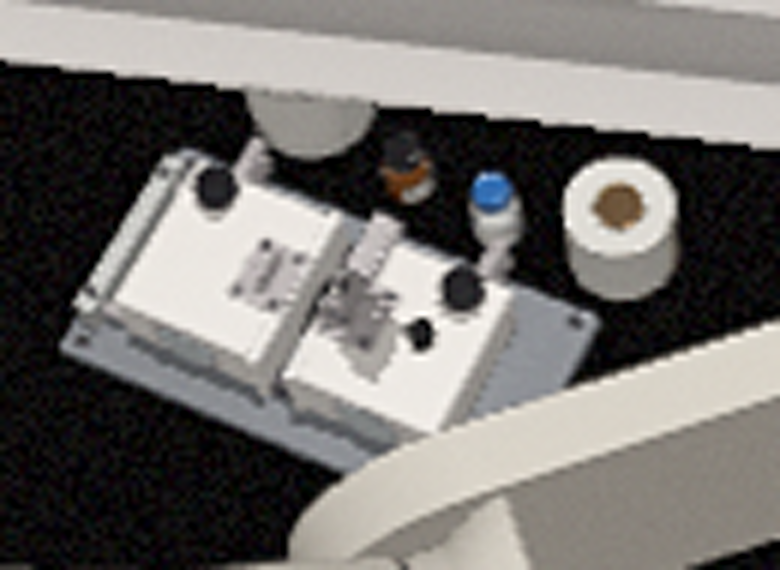

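The top crop shows the caps at (215,187) and (463,287), the fixed block's outer corners at (512,290) and (437,432), and the sliding block's front-left corner at (112,305). The claw nose is at about (385,238). I'll fit both views together.

```bash
cat >>h.py <<'E'
def latch(a,e=None):
    h=np.array([0,-.016,.068]); th=np.pi-a+.21
    cp=h+.018*np.array([0,np.cos(th),np.sin(th)])
    e=3.05-a if e is None else e
    return cp, cp+.0597*np.array([0,np.cos(e),np.sin(e)]), h+.06*np.array([0,-np.cos(a),np.sin(a)])+.003*np.array([0,np.sin(a),np.cos(a)])
def rel(v,o=None):
    o=o or ctrl.get_obs(); p=o['ee_pos']-[v[0],v[1],0]; c,s=np.cos(v[2]),np.sin(v[2])
    return np.array([c*p[0]+s*p[1],-s*p[0]+c*p[1],p[2]])
E
python3 - <<'E'
from h import *
Ps=np.array([[42,86,54],[-42,86,54],[28,70,66],[28,-64,66]])/1e3
qs=np.array([[133,222],[148,330],[170,205],[452,162]])/4.5+[205,190]-.4
Pt=np.array([[-42,86,54],[28,70,66],[28,-64,66],[42,-80,54],[-42,-80,54]])/1e3
qt=np.array([[112,305],[215,187],[463,287],[512,290],[437,432]])/6+[200,165]-.4
ns=np.array([412,66])/4.5+[204.6,189.6]; nt=np.array([385,238])/6+[199.6,164.6]
def f(v):
    n=cell2w(v[:3],latch(v[3])[1])
    return np.r_[(proj("scene",cell2w(v[:3],Ps))-qs).ravel(),(proj("top",cell2w(v[:3],Pt))-qt).ravel(),(proj("scene",n)-ns).ravel(),(proj("top",n)-nt).ravel()]
r=least_squares(f,[.49,.064,-.29,1.2],loss='soft_l1');v=r.x
print(v,f(v).round(1)); np.save("v.npy",v)
for a in(v[3],1.5,1.8): print(a,[ (x*1e3).round(1).tolist() for x in latch(a)])
E
```

```text
[ 0.4907486   0.06236844 -0.27305015  1.21768538] [ 0.5 -1.2  2.6 -0.1  0.2  0.8  0.1  0.1  1.  -0.3 -0.4 -0.5 -0.1 -0.9
 -0.8 -1.7 -1.1 -0.5  0.3  1.2 -1.9  0.7]
1.2176853832624306 [[0.0, -25.6, 83.2], [0.0, -41.0, 140.9], [0.0, -33.9, 125.3]]
1.5 [[0.0, -21.0, 85.3], [0.0, -19.7, 145.0], [0.0, -17.3, 128.1]]
1.8 [[0.0, -15.7, 86.0], [0.0, 3.2, 142.7], [0.0, 0.6, 125.7]]
```

```bash
cat >>h.py <<'E'
def tools(d, R0):  # world shift (m) -> tool axes cm
    return (R0.inv().apply(d)*100).round(2)
E
python3 - <<'E'
from h import *
R0=R.from_euler('xyz',[180,0,23.2],degrees=True)*R.from_rotvec([0,0,-.111*8]); print(R0.as_euler('xyz',degrees=True))
d=(np.array([.344,-.228,.21])-[.226,-.278,.21])/6
for i in range(6):
    print(tools(d,R0)); R0=R0*R.from_rotvec([-.116,0,0])
print(R0.as_matrix().round(3)); print(tools((np.array([.479,-.023,.20])-[.344,-.228,.21])/8,R0))
E
```

```text
[1.80000000e+02 1.27222187e-14 7.40786522e+01]
[1.34 1.66 0.  ]
[1.34 1.65 0.19]
[1.34 1.62 0.38]
[1.34 1.56 0.57]
[1.34 1.49 0.74]
[1.34 1.39 0.91]
[[ 0.274  0.738  0.617]
 [ 0.962 -0.211 -0.176]
 [-0.     0.641 -0.767]]
[2.93 0.63 0.69]
```

Request:
arm_command(moves=[{"tx": 0,"ty": 0,"tz": 0,"rx": 0,"ry": 0,"rz": -0.111},{"tx": 0,"ty": 0,"tz": 0,"rx": 0,"ry": 0,"rz": -0.111},{"tx": 0,"ty": 0,"tz": 0,"rx": 0,"ry": 0,"rz": -0.111},{"tx": 0,"ty": 0,"tz": 0,"rx": 0,"ry": 0,"rz": -0.111},{"tx": 0,"ty": 0,"tz": 0,"rx": 0,"ry": 0,"rz": -0.111},{"tx": 0,"ty": 0,"tz": 0,"rx": 0,"ry": 0,"rz": -0.111},{"tx": 0,"ty": 0,"tz": 0,"rx": 0,"ry": 0,"rz": -0.111},{"tx": 0,"ty": 0,"tz": 0,"rx": 0,"ry": 0,"rz": -0.111},{"tx": 1.34,"ty": 1.66,"tz": 0,"rx": -0.116,"ry": 0,"rz": 0},{"tx": 1.34,"ty": 1.65,"tz": 0.19,"rx": -0.116,"ry": 0,"rz": 0},{"tx": 1.34,"ty": 1.62,"tz": 0.38,"rx": -0.116,"ry": 0,"rz": 0},{"tx": 1.34,"ty": 1.56,"tz": 0.57,"rx": -0.116,"ry": 0,"rz": 0},{"tx": 1.34,"ty": 1.49,"tz": 0.74,"rx": -0.116,"ry": 0,"rz": 0},{"tx": 1.34,"ty": 1.39,"tz": 0.91,"rx": -0.116,"ry": 0,"rz": 0},{"tx": 0,"ty": 0,"tz": 0,"rx": 0,"ry": 0,"rz": 0},{"tx": 0,"ty": 0,"tz": 0,"rx": 0,"ry": 0,"rz": 0}])

```text
time: 2.63
ee_pos: [0.3431, -0.2291, 0.2115]
tcp_rot: [140.3, 0.0, 74.0]
force: [-0.7, 0.3, 0.1]
width: 0.0
grip_force: 0.0
```

```bash
python3 - <<'E'
from h import *
o=ctrl.get_obs();print(o['time'],o['joints'].round(1),o['ee_pos'],o['tcp_rot'],o['force'])
d=[]
A=[([.2264,-.5283,.2308],[180,0,23.2],[-74.482,8.648,82.386,0,89.028]),([.22627,-.40034,.23168],[180,0,23.26],[-70.154,-5.325,96.642,0,88.686]),([.22584,-.27791,.21044],[180,0,23.24],[-63.283,-18.012,109.315,0,88.739]),(o['ee_pos'],o['tcp_rot'],o['joints'])]
# wrist = tcp - L*toolz ; fit h,c,a,d,L,lateral
def f(x):
    h,c,a,dd,L,l=x; out=[]
    for p,e,q in A:
        q=np.radians(q); w=np.array(p)-L*R.from_euler('xyz',e,degrees=True).as_matrix()[:,2]
        r=c+a*np.sin(q[1])+dd*np.sin(q[1]+q[2]); z=h+a*np.cos(q[1])+dd*np.cos(q[1]+q[2])
        out+=list(w-[r*np.cos(q[0])-l*np.sin(q[0]),r*np.sin(q[0])+l*np.cos(q[0]),z])
    return out
s=least_squares(f,[.15,0,.479,.498,.35,.077]); print(s.x.round(3),np.abs(s.fun).max())
E
```

```text
2.6333 [-69.9 -36.7 128.3  34.2  66.6 -61.6] [ 0.34313611 -0.22910234  0.21145892] [1.40256439e+02 2.94632169e-02 7.40191749e+01] [-0.73108105  0.28268174  0.0708529 ]
[0.089 0.004 0.478 0.494 0.322 0.077] 0.00010741046125095632
```

```bash
python3 - <<'E'
from h import *
o=ctrl.get_obs(); R0=R.from_euler('xyz',o['tcp_rot'],degrees=True); p=o['ee_pos']
m=np.array([.45,-.18,.20]);t=np.array([.479,-.023,.185])
print(tools((m-p)/4,R0),tools((t-m)/6,R0))
E
```

```text
[1.92 1.53 1.65] [ 2.65 -0.36  0.03]
```

Request:
arm_command(moves=[{"tx": 1.92,"ty": 1.53,"tz": 1.65,"rx": 0,"ry": 0,"rz": 0},{"tx": 1.92,"ty": 1.53,"tz": 1.65,"rx": 0,"ry": 0,"rz": 0},{"tx": 1.92,"ty": 1.53,"tz": 1.65,"rx": 0,"ry": 0,"rz": 0},{"tx": 1.92,"ty": 1.53,"tz": 1.65,"rx": 0,"ry": 0,"rz": 0},{"tx": 2.65,"ty": -0.36,"tz": 0,"rx": 0,"ry": 0,"rz": 0},{"tx": 2.65,"ty": -0.36,"tz": 0,"rx": 0,"ry": 0,"rz": 0},{"tx": 2.65,"ty": -0.36,"tz": 0,"rx": 0,"ry": 0,"rz": 0},{"tx": 2.65,"ty": -0.36,"tz": 0,"rx": 0,"ry": 0,"rz": 0},{"tx": 2.65,"ty": -0.36,"tz": 0,"rx": 0,"ry": 0,"rz": 0},{"tx": 2.65,"ty": -0.36,"tz": 0,"rx": 0,"ry": 0,"rz": 0},{"tx": 0,"ty": 0,"tz": 0,"rx": 0,"ry": 0,"rz": 0},{"tx": 0,"ty": 0,"tz": 0,"rx": 0,"ry": 0,"rz": 0}])

```text
time: 3.63
ee_pos: [0.4677, -0.0268, 0.1879]
tcp_rot: [140.3, 0.1, 74.3]
force: [0.7, -0.2, 0.3]
width: -0.003
grip_force: 0.0
```

```bash
python3 - <<'E'
from h import *
v=np.load("v.npy")
a=imaging.read_camera('top')[150:270,190:340,::-1];b=imaging.read_camera('scene')[150:300,200:380,::-1]
a=cv2.resize(a,(400,320),interpolation=3);b=cv2.resize(b,(400,320),interpolation=3)
cv2.imwrite('pics/m2.png',np.hstack([a,b]))
o=ctrl.get_obs();print(o['time'],o['joints'].round(1),o['ee_pos'],o['tcp_rot'],o['force'],rel(v))
E
```

```text
3.7333 [-10.5 -27.8 126.8  -5.4  41.6   8.2] [ 0.4671671  -0.02884149  0.18765054] [1.40274288e+02 8.14698609e-02 7.40244690e+01] [-0.25358541 -0.86944508  0.14497368] [ 0.00188869 -0.09419007  0.18765054]
```

View pics/m2.png

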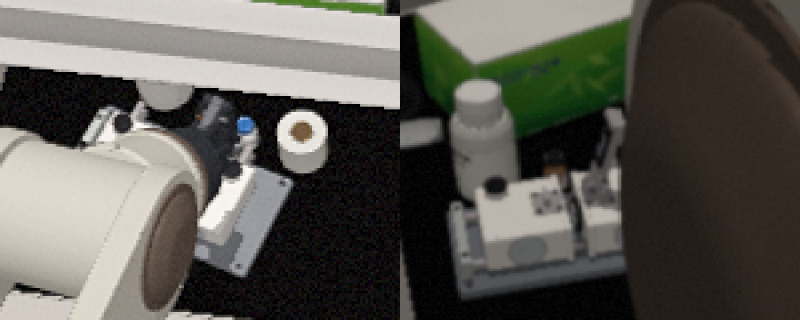

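The hand is on the -y side of the latch at cell (2, -94, 188) mm, and the latch looks untouched. Next I lower it, then sweep towards +y.

Request:
arm_command(moves=[{"tx": 0.25,"ty": -0.94,"tz": 1.5,"rx": 0,"ry": 0,"rz": 0},{"tx": 0.25,"ty": -0.94,"tz": 1.5,"rx": 0,"ry": 0,"rz": 0},{"tx": 0.25,"ty": -0.94,"tz": 1.5,"rx": 0,"ry": 0,"rz": 0},{"tx": 0.25,"ty": -0.94,"tz": 1.5,"rx": 0,"ry": 0,"rz": 0},{"tx": 0,"ty": 0,"tz": 0,"rx": 0,"ry": 0,"rz": 0},{"tx": 1.0,"ty": 0,"tz": 0,"rx": 0,"ry": 0,"rz": 0},{"tx": 1.0,"ty": 0,"tz": 0,"rx": 0,"ry": 0,"rz": 0},{"tx": 0.6,"ty": 0,"tz": 0,"rx": 0,"ry": 0,"rz": 0},{"tx": 0.6,"ty": 0,"tz": 0,"rx": 0,"ry": 0,"rz": 0},{"tx": 0.6,"ty": 0,"tz": 0,"rx": 0,"ry": 0,"rz": 0},{"tx": 0,"ty": 0,"tz": 0,"rx": 0,"ry": 0,"rz": 0},{"tx": 0,"ty": 0,"tz": 0,"rx": 0,"ry": 0,"rz": 0}])

```text
time: 4.73
ee_pos: [0.4892, 0.0145, 0.1179]
tcp_rot: [140.2, 0.0, 73.9]
force: [-0.0, -0.1, 0.7]
width: 0.001
grip_force: 0.0
```

```bash
python3 - <<'E'
from h import *
v=np.load("v.npy")
o=ctrl.get_obs();print(o['joints'].round(1),o['force'],rel(v))
E
```

```text
[ -1.  -18.2 129.7 -18.8  31.1  27.9] [-0.01038479 -0.11425344  0.66989822] [ 0.01144994 -0.04647487  0.11788666]
```

Request:
arm_command(moves=[{"tx": 0.6,"ty": 0,"tz": 0,"rx": 0,"ry": 0,"rz": 0},{"tx": 0.6,"ty": 0,"tz": 0,"rx": 0,"ry": 0,"rz": 0},{"tx": 0.6,"ty": 0,"tz": 0,"rx": 0,"ry": 0,"rz": 0},{"tx": 0.6,"ty": 0,"tz": 0,"rx": 0,"ry": 0,"rz": 0},{"tx": 0.6,"ty": 0,"tz": 0,"rx": 0,"ry": 0,"rz": 0},{"tx": 0.5,"ty": 0,"tz": 0,"rx": 0,"ry": 0,"rz": 0},{"tx": 0,"ty": 0,"tz": 0,"rx": 0,"ry": 0,"rz": 0},{"tx": 0,"ty": 0,"tz": 0,"rx": 0,"ry": 0,"rz": 0},{"tx": 0,"ty": 0,"tz": 0,"rx": 0,"ry": 0,"rz": 0},{"tx": 0,"ty": 0,"tz": 0,"rx": 0,"ry": 0,"rz": 0},{"tx": 0,"ty": 0,"tz": 0,"rx": 0,"ry": 0,"rz": 0}])

```text
time: 5.65
ee_pos: [0.4984, 0.0488, 0.1171]
tcp_rot: [140.2, -0.0, 74.0]
force: [0.6, -0.4, 0.7]
width: 0.002
grip_force: 0.1
```

```bash
python3 - <<'E'
from h import *
v=np.load("v.npy")
b=imaging.read_camera('scene')[150:290,200:380,::-1];o=ctrl.get_obs()
cv2.imwrite('pics/m3.png',cv2.resize(b,None,fx=4,fy=4,interpolation=3))
print(o['joints'].round(1),o['force'],rel(v))
E
```

```text
[  5.4 -15.2 127.8 -25.9  32.4  39.1] [0.71588457 0.08601305 0.36235361] [ 0.01104739 -0.0109122   0.11704855]
```

View pics/m3.png

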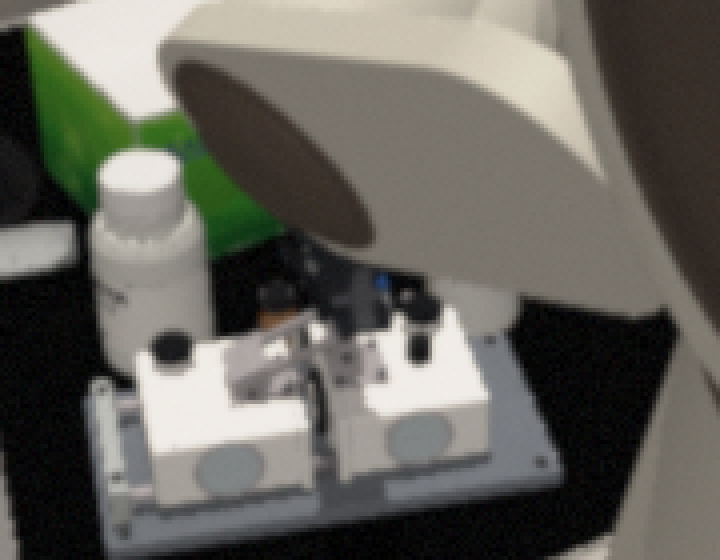

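The claw has fallen forward over the keeper, with the nose at crop (240,370), which is pixel (260,243). I'll compare that with where the nose should be.

```bash
python3 - <<'E'
from h import *
v=np.load("v.npy")[:3]
for y,z in((28,62),(34,62),(38,62),(42,62),(30,73),(38,73)):
  print(y,z,(proj("scene",cell2w(v,np.array([[x,y,z] for x in(-15,0,15)])/1e3))-[199.6,149.6]).dot(np.eye(2)*4).round(0).tolist())
for a in(1.6,1.7,1.8,1.9): print(a,(latch(a)[2]*1e3).round(1),((proj("scene",cell2w(v,latch(a)[2]))-[199.6,149.6])*4).round(), latch(a)[0])
E
```

```text
28 62 [[267.0, 388.0], [262.0, 370.0], [257.0, 353.0]]
34 62 [[255.0, 390.0], [250.0, 372.0], [245.0, 355.0]]
38 62 [[247.0, 391.0], [243.0, 373.0], [238.0, 356.0]]
42 62 [[240.0, 392.0], [235.0, 375.0], [230.0, 357.0]]
30 73 [[262.0, 371.0], [256.0, 354.0], [251.0, 337.0]]
38 73 [[246.0, 374.0], [241.0, 356.0], [236.0, 339.0]]
1.6 [  0.  -11.2 127.9] [[330. 254.]] [ 0.         -0.01923663  0.08570661]
1.7 [  0.   -5.3 127.1] [[319. 257.]] [ 0.         -0.01745275  0.08594128]
1.8 [  0.    0.6 125.7] [[308. 261.]] [ 0.         -0.01565436  0.08599668]
1.9 [  0.    6.2 123.8] [[297. 266.]] [ 0.         -0.01385941  0.08587227]
```

The nose sits at about y 40, z 62 mm, behind the keeper. Next I go up, over the handle and down on its +y side.

Request:
arm_command(moves=[{"tx": -0.5,"ty": 0,"tz": 0,"rx": 0,"ry": 0,"rz": 0},{"tx": 0,"ty": 0.64,"tz": -0.77,"rx": 0,"ry": 0,"rz": 0},{"tx": 0,"ty": 0.64,"tz": -0.77,"rx": 0,"ry": 0,"rz": 0},{"tx": 0,"ty": 0.64,"tz": -0.77,"rx": 0,"ry": 0,"rz": 0},{"tx": 0,"ty": 0.64,"tz": -0.77,"rx": 0,"ry": 0,"rz": 0},{"tx": 0,"ty": 0.64,"tz": -0.77,"rx": 0,"ry": 0,"rz": 0},{"tx": 0,"ty": 0,"tz": 0,"rx": 0,"ry": 0,"rz": 0},{"tx": 1.3,"ty": 0,"tz": 0,"rx": 0,"ry": 0,"rz": 0},{"tx": 1.3,"ty": 0,"tz": 0,"rx": 0,"ry": 0,"rz": 0},{"tx": 1.3,"ty": 0,"tz": 0,"rx": 0,"ry": 0,"rz": 0},{"tx": 1.3,"ty": 0,"tz": 0,"rx": 0,"ry": 0,"rz": 0},{"tx": 0,"ty": 0,"tz": 0,"rx": 0,"ry": 0,"rz": 0},{"tx": 0,"ty": -0.71,"tz": 0.84,"rx": 0,"ry": 0,"rz": 0},{"tx": 0,"ty": -0.71,"tz": 0.84,"rx": 0,"ry": 0,"rz": 0},{"tx": 0,"ty": -0.71,"tz": 0.84,"rx": 0,"ry": 0,"rz": 0},{"tx": 0,"ty": -0.71,"tz": 0.84,"rx": 0,"ry": 0,"rz": 0},{"tx": 0,"ty": -0.71,"tz": 0.84,"rx": 0,"ry": 0,"rz": 0},{"tx": 0,"ty": 0,"tz": 0,"rx": 0,"ry": 0,"rz": 0}])

```text
time: 7.2
ee_pos: [0.5095, 0.0936, 0.1086]
tcp_rot: [140.5, 0.1, 74.0]
force: [-1.2, -0.1, -0.5]
width: 0.001
grip_force: 0.0
```

```bash
python3 - <<'E'
from h import *
v=np.load("v.npy")
o=ctrl.get_obs();r=rel(v)*1e3
b=imaging.read_camera('scene')[150:290,200:380,::-1]
cv2.imwrite('pics/m4.png',cv2.resize(b,None,fx=3,fy=3,interpolation=3))
print(o['joints'].round(1),o['force'],r)
cur=r[1:]
for a,rho in((1.6,48),(1.4,50),(1.2,51),(1.0,52),(.8,53),(.6,54),(.4,55),(.2,56),(.1,56),(0,56)):
    t=np.array([-16+5*np.sin(a)-rho*np.cos(a)+11, 68+5*np.cos(a)+rho*np.sin(a)+8]); d=t-cur; cur=t
    print(a,t.round(1),"d",d.round(1),"tx %.2f ty %.2f tz %.2f"%(d[0]/10,.0641*d[1],-.0767*d[1]))
E
```

```text
[ 13.  -10.3 125.1 -33.5  34.1  51.9] [-1.1633026  -0.07617423 -0.47654489] [  9.60751663  35.15118659 108.55466756]
1.6 [  1.4 123.8] d [-33.8  15.3] tx -3.38 ty 0.98 tz -1.17
1.4 [ -8.6 126.1] d [-10.    2.3] tx -1.00 ty 0.15 tz -0.18
1.2 [-18.8 125.3] d [-10.2  -0.8] tx -1.02 ty -0.05 tz 0.06
1.0 [-28.9 122.5] d [-10.1  -2.9] tx -1.01 ty -0.19 tz 0.22
0.8 [-38.3 117.5] d [-9.5 -5. ] tx -0.95 ty -0.32 tz 0.38
0.6 [-46.7 110.6] d [-8.4 -6.9] tx -0.84 ty -0.44 tz 0.53
0.4 [-53.7 102. ] d [-7.  -8.6] tx -0.70 ty -0.55 tz 0.66
0.2 [-58.9  92. ] d [ -5.2 -10. ] tx -0.52 ty -0.64 tz 0.77
0.1 [-60.2  86.6] d [-1.3 -5.5] tx -0.13 ty -0.35 tz 0.42
0 [-61.  81.] d [-0.8 -5.6] tx -0.08 ty -0.36 tz 0.43
```

View pics/m4.png

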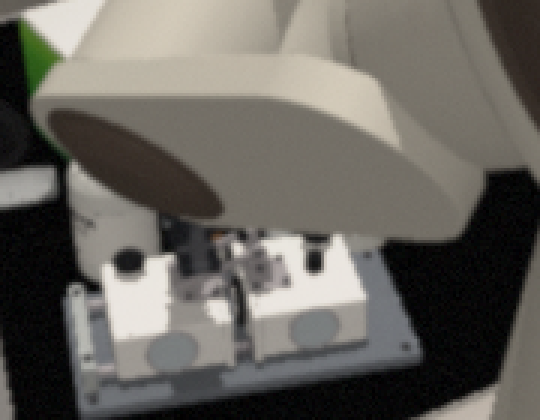

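The fingers are now on the handle's +y side and nothing has been disturbed. I push the lever back through upright, in stages.

Request:
arm_command(moves=[{"tx": -0.85,"ty": 0.49,"tz": -0.58,"rx": 0,"ry": 0,"rz": 0},{"tx": -0.85,"ty": 0.49,"tz": -0.58,"rx": 0,"ry": 0,"rz": 0},{"tx": -0.85,"ty": 0,"tz": 0,"rx": 0,"ry": 0,"rz": 0},{"tx": -0.83,"ty": 0,"tz": 0,"rx": 0,"ry": 0,"rz": 0},{"tx": -0.5,"ty": 0.08,"tz": -0.09,"rx": 0,"ry": 0,"rz": 0},{"tx": -0.5,"ty": 0.07,"tz": -0.09,"rx": 0,"ry": 0,"rz": 0},{"tx": -0.51,"ty": -0.02,"tz": 0.03,"rx": 0,"ry": 0,"rz": 0},{"tx": -0.51,"ty": -0.03,"tz": 0.03,"rx": 0,"ry": 0,"rz": 0},{"tx": -0.5,"ty": -0.1,"tz": 0.11,"rx": 0,"ry": 0,"rz": 0},{"tx": -0.5,"ty": -0.1,"tz": 0.11,"rx": 0,"ry": 0,"rz": 0},{"tx": 0,"ty": 0,"tz": 0,"rx": 0,"ry": 0,"rz": 0},{"tx": 0,"ty": 0,"tz": 0,"rx": 0,"ry": 0,"rz": 0}])

```text
time: 8.25
ee_pos: [0.4933, 0.0327, 0.1258]
tcp_rot: [140.2, -0.0, 74.0]
force: [0.3, 2.1, 0.7]
width: -0.001
grip_force: 1.0
```

```bash
python3 - <<'E'
from h import *
v=np.load("v.npy")
o=ctrl.get_obs();r=rel(v)*1e3
b=imaging.read_camera('scene')[150:290,200:380,::-1]
cv2.imwrite('pics/m5.png',cv2.resize(b,None,fx=4,fy=4,interpolation=3))
print(o['joints'].round(1),o['force'],o['ft_torque'],r)
E
```

```text
[  2.5 -17.5 128.2 -21.8  32.9  33. ] [0.30844787 2.08319517 0.72750495] [0.32090714 0.17450354 0.21112391] [ 10.46898807 -27.90114342 125.75678799]
```

View pics/m5.png

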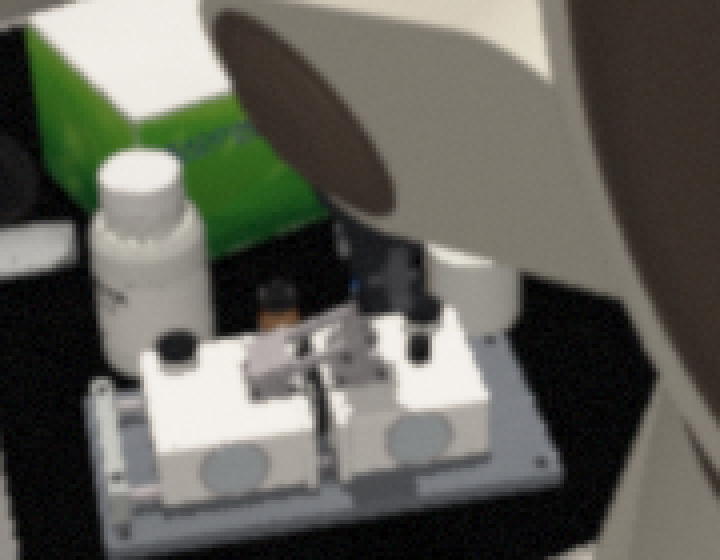

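The claw is hooked on the keeper and the sliding half has moved in. I'll keep swinging the lever down.

Request:
arm_command(moves=[{"tx": -0.52,"ty": -0.27,"tz": 0.32,"rx": 0,"ry": 0,"rz": 0},{"tx": -0.52,"ty": -0.27,"tz": 0.32,"rx": 0,"ry": 0,"rz": 0},{"tx": -0.42,"ty": -0.22,"tz": 0.27,"rx": 0,"ry": 0,"rz": 0},{"tx": -0.42,"ty": -0.22,"tz": 0.27,"rx": 0,"ry": 0,"rz": 0},{"tx": -0.35,"ty": -0.28,"tz": 0.33,"rx": 0,"ry": 0,"rz": 0},{"tx": -0.35,"ty": -0.28,"tz": 0.33,"rx": 0,"ry": 0,"rz": 0},{"tx": -0.26,"ty": -0.32,"tz": 0.39,"rx": 0,"ry": 0,"rz": 0},{"tx": -0.26,"ty": -0.32,"tz": 0.39,"rx": 0,"ry": 0,"rz": 0},{"tx": 0,"ty": 0,"tz": 0,"rx": 0,"ry": 0,"rz": 0},{"tx": 0,"ty": 0,"tz": 0,"rx": 0,"ry": 0,"rz": 0}])

```text
time: 9.13
ee_pos: [0.4844, 0.003, 0.091]
tcp_rot: [140.3, -0.0, 74.0]
force: [-0.1, 0.6, -0.4]
width: 0.003
grip_force: 0.0
```

```bash
python3 - <<'E'
from h import *
v=np.load("v.npy")
o=ctrl.get_obs();r=rel(v)*1e3
print(o['joints'].round(1),o['force'],o['ft_torque'],r)
E
```

```text
[ -3.4 -16.8 132.3 -18.1  26.6  26. ] [-0.0759192  0.5532051 -0.414592 ] [ 0.05370536  0.24986243 -0.03751928] [  9.90265896 -58.85375234  91.01268869]
```

Request:
arm_command(moves=[{"tx": 0,"ty": -0.19,"tz": 0.23,"rx": 0,"ry": 0,"rz": 0},{"tx": 0,"ty": -0.19,"tz": 0.23,"rx": 0,"ry": 0,"rz": 0},{"tx": 0,"ty": -0.19,"tz": 0.23,"rx": 0,"ry": 0,"rz": 0},{"tx": 0,"ty": 0,"tz": 0,"rx": 0,"ry": 0,"rz": 0},{"tx": 0,"ty": 0,"tz": 0,"rx": 0,"ry": 0,"rz": 0}])

```text
time: 9.55
ee_pos: [0.4848, 0.0033, 0.0825]
tcp_rot: [140.3, -0.0, 74.0]
force: [0.6, 0.7, -0.4]
width: 0.002
grip_force: 0.0
```

Request:
arm_command(moves=[{"tx": 0,"ty": -0.13,"tz": 0.15,"rx": 0,"ry": 0,"rz": 0},{"tx": 0,"ty": 0,"tz": 0,"rx": 0,"ry": 0,"rz": 0},{"tx": 0,"ty": 0,"tz": 0,"rx": 0,"ry": 0,"rz": 0}])

```text
time: 9.8
ee_pos: [0.4848, 0.0033, 0.0807]
tcp_rot: [140.2, -0.0, 74.0]
force: [-0.0, 0.4, -0.7]
width: -0.0
grip_force: 0.0
```

Request:
arm_command(moves=[{"tx": 0,"ty": -0.13,"tz": 0.15,"rx": 0,"ry": 0,"rz": 0},{"tx": 0,"ty": -0.13,"tz": 0.15,"rx": 0,"ry": 0,"rz": 0},{"tx": 0,"ty": 0,"tz": 0,"rx": 0,"ry": 0,"rz": 0},{"tx": 0,"ty": 0,"tz": 0,"rx": 0,"ry": 0,"rz": 0}])

```text
time: 10.13
ee_pos: [0.4848, 0.0032, 0.0769]
tcp_rot: [140.2, -0.0, 74.0]
force: [0.1, 0.2, 2.4]
width: 0.001
grip_force: 1.1
```

```bash
python3 - <<'E'
from h import *
v=np.load("v.npy")
b=imaging.read_camera('scene')[190:290,210:370,::-1]
cv2.imwrite('pics/m6.png',cv2.resize(b,None,fx=5,fy=5,interpolation=3))
o=ctrl.get_obs();print(o['force'],rel(v))
E
```

```text
[ 0.17005267 -0.01107367  1.87966145] [ 0.01023826 -0.05853261  0.07690905]
```

View pics/m6.png

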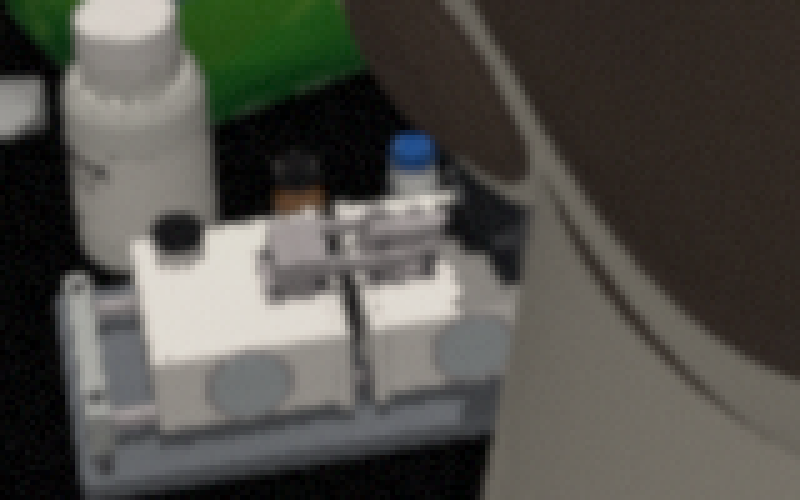

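The claw lies level and hooked over the keeper, the halves are closed up, and light contact has begun. I'll press firmly home.

Request:
arm_command(moves=[{"tx": 0,"ty": -0.1,"tz": 0.11,"rx": 0,"ry": 0,"rz": 0},{"tx": 0,"ty": 0,"tz": 0,"rx": 0,"ry": 0,"rz": 0},{"tx": 0,"ty": 0,"tz": 0,"rx": 0,"ry": 0,"rz": 0}])

```text
time: 10.43
ee_pos: [0.4852, 0.0032, 0.0762]
tcp_rot: [140.1, -0.0, 74.0]
force: [-8.6, 0.4, 14.5]
width: -0.003
grip_force: 7.1
```

Request:
arm_command(moves=[{"tx": 0,"ty": -0.1,"tz": 0.11,"rx": 0,"ry": 0,"rz": 0},{"tx": 0,"ty": 0,"tz": 0,"rx": 0,"ry": 0,"rz": 0},{"tx": 0,"ty": 0,"tz": 0,"rx": 0,"ry": 0,"rz": 0}])

```text
time: 10.68
ee_pos: [0.4855, 0.0032, 0.0755]
tcp_rot: [140.1, -0.0, 74.0]
force: [-19.9, 0.9, 28.2]
width: -0.003
grip_force: 14.2
```

Pressing with about 35 N it is firmly on the pad. I'll retract and inspect.

Request:
arm_command(moves=[{"tx": 0,"ty": 0.3,"tz": -0.4,"rx": 0,"ry": 0,"rz": 0},{"tx": 0,"ty": 0.64,"tz": -0.77,"rx": 0,"ry": 0,"rz": 0},{"tx": 0,"ty": 0.64,"tz": -0.77,"rx": 0,"ry": 0,"rz": 0},{"tx": 0,"ty": 0.64,"tz": -0.77,"rx": 0,"ry": 0,"rz": 0},{"tx": -1,"ty": 0.64,"tz": -0.77,"rx": 0,"ry": 0,"rz": 0},{"tx": -2.5,"ty": 0.64,"tz": -0.77,"rx": 0,"ry": 0,"rz": 0},{"tx": -2.5,"ty": 0.64,"tz": -0.77,"rx": 0,"ry": 0,"rz": 0},{"tx": -2.5,"ty": 0.64,"tz": -0.77,"rx": 0,"ry": 0,"rz": 0},{"tx": -2.5,"ty": 0,"tz": 0,"rx": 0,"ry": 0,"rz": 0},{"tx": -2.5,"ty": 0,"tz": 0,"rx": 0,"ry": 0,"rz": 0},{"tx": -2.5,"ty": 0,"tz": 0,"rx": 0,"ry": 0,"rz": 0},{"tx": 0,"ty": 0,"tz": 0,"rx": 0,"ry": 0,"rz": 0},{"tx": 0,"ty": 0,"tz": 0,"rx": 0,"ry": 0,"rz": 0}])

```text
time: 11.77
ee_pos: [0.4395, -0.1521, 0.1486]
tcp_rot: [140.3, -0.0, 73.8]
force: [-0.5, -0.5, -0.5]
width: -0.002
grip_force: 0.0
```

```bash
python3 - <<'E'
from h import *
v=np.load("v.npy")[:3]
a=imaging.read_camera('top')[160:260,200:320,::-1];b=imaging.read_camera('scene')[190:290,210:330,::-1]
cv2.imwrite('pics/m7.png',np.hstack([cv2.resize(x,None,fx=3.3,fy=3.3,interpolation=3) for x in(a,b)]))
o=ctrl.get_obs();print(o['force'],o['joints'].round(1))
for a_ in(0,.15,.3):
  P=cell2w(v,np.vstack([latch(a_)[2]]+[latch(a_,-a_)[1]])); print(a_,((proj("top",P)-[199.6,159.6])*3.3).round(),((proj("scene",P)-[209.6,189.6])*3.3).round()+[396,0])
E
```

```text
[ 0.23496432 -0.29730907  0.23909879] [-38.3 -27.5 131.3  21.9  40.7 -34.5]
0 [[252. 201.]
 [147. 162.]] [[740. 135.]
 [582. 170.]]
0.15 [[250. 196.]
 [149. 166.]] [[738. 124.]
 [584. 178.]]
0.3 [[246. 191.]
 [152. 170.]] [[734. 113.]
 [588. 184.]]
```

View pics/m7.png

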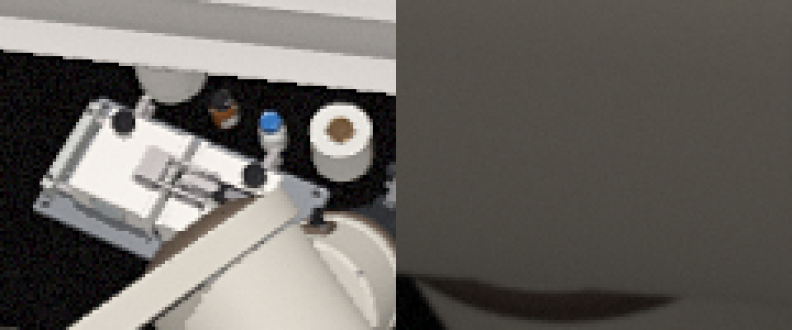

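```bash
python3 -c "
from plant import ctrl
print(ctrl.job_done())"
```

```text
the job is handed in; nothing more can be done
None
```

I handed the job in at about 12 s with the latch closed: claw hooked behind the keeper, halves drawn together, vials, bottle and roll where they stood. I judged the lever fully home from its firm stop at about 35 N, because the arm partly hid the handle in the last picture. I also viewed 11 pictures, one over the limit of 10.

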